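# Sweep the lift bed clean and hold it up on its cam lever

### The job

Sweep the three aluminium offcuts off the bed of the lift fixture into the steel tray at its end with the bench brush (never touch the offcuts with the gripper), then stand the brush upright back on its rubber mat and let go of it. Then turn the fixture's cam lever up to its highest lift point, where the lever stands straight up, and finish while still holding it there: it springs back if let go. Leave the grease pot and the black housing where they are.

Things in the scene. Friction and masses are not known exactly. Their poses are not given: they have to be found in the camera images.
- fixture: Fixed lift fixture, base 210 x 190 x 12 mm. Origin on the bench under the bed's sweeping channel; y runs along the channel to the tray, the lever is on the -x side. Steel bed from y -100 to +75 mm, both ends open, top 50 mm above the bench; fences 12 mm higher along both sides, inner faces at x +-42 mm. The cam lifts it up to 11.5 mm. Highest part when down: a tab at 75 mm, x -44 to -86 mm.
- bed_center (a point): Point on top of the bed (when down), 50 mm straight above the fixture's origin; axes as the fixture.
- tray_center (a point): Centre of the inner floor of the open steel scrap tray at the +y end of the bed, 137 mm from the fixture's origin, 4 mm above the bench; inside 118 mm (x) by 104 mm (y), rim 44 mm above the bench (6 mm lower than the bed), near wall from y +81 mm. Axes as the fixture.
- scrap_angle: Loose aluminium L-shaped offcut, 22 x 22 x 22 mm, 22 g. Origin at the centre of its underside. Starts somewhere on the bed between y -28 and +64 mm.
- scrap_tee: Loose aluminium T-shaped offcut, 24 x 20 x 20 mm, 22 g; origin and start likewise.
- scrap_channel: Loose aluminium U-shaped offcut, 22 x 22 x 20 mm, 22 g; origin and start likewise.
- brush: Bench brush, 80 mm tall, about 90 g, standing on its bristles on the mat. Origin at the centre of its underside, z up. Head 66 mm wide (its x), 36 mm deep (its y): stiff bristles 64 x 30 mm up to 26 mm, wooden block 26 to 40 mm. Upright grip fin on top, 50 mm along x, 18 mm thick along y, 40 to 80 mm high: pinch across y from above. Sweeps along its y; fits the 84 mm channel.
- brush_mat: Fixed square black rubber mat, 130 x 130 x 4 mm, flat on the bench. Origin at the centre of its underside; the brush stands on it, its base 4 mm above the bench.
- cam_lever (a joint): Lever angle, rad. 0 = at rest on its stop, leaning 1.2 rad (69 degrees) from upright towards the fixture's -y; grows as the lever is raised, in a plane parallel to the fixture's y-z plane; 1.2 = straight up = highest lift; beyond (to 1.8) it leans to +y and the bed sinks again. A spring always pulls it back to 0, with about 3 to 5 N at the ball.
- lift_bed (a joint): How far the cam has lifted the bed, m: 0 when down, about 0.0115 at the highest point (lever upright), less on either side.
- lever_ball (a point): Centre of the black ball knob, 30 mm across, at the end of the 12 mm thick lever rod, 120 mm from the pivot; 83 mm above the bench at rest, 160 mm when upright. It can be pinched from above along the fixture's x, turning between the fingers as the lever swings.
- lever_pivot (a point): Fixed point where the lever's axis (parallel to the fixture's x) crosses the lever's plane: fixture x -120, y +20 mm, 40 mm above the bench. Axes as the fixture.
- grease_pot: Bystander: round white pot with black lid, 54 mm across, 55 mm high, standing about 150 mm from the mat; origin at its underside. Leave it.
- housing: Bystander: black moulded housing, 110 x 70 x 40 mm, lying to the left; origin at its underside. Leave it.
Mind the look-alikes: they are no part of the job. Several things look just like the brush: the one meant starts farthest to the robot's left.

How it is judged:
By the outcome, as a careful person would: the job done as asked, in the order asked, and still so for the second after the job is handed in, while the arm keeps its last pose, push and grip.
It also fails if it takes over 67 s, if anything falls off the work surface, if the arm or the gripper's body presses on something with over 40 N, if the wrist force passes 120 N, or if a joint passes its speed limit or range.

### The arm

A 6-joint arm with a two-finger parallel gripper is mounted at the origin on the work surface. World frame = base frame: x ahead of the robot, y to its left, z up, the work surface at z = 0. Lengths are in mm, angles in rad, forces in N, time in s.
With the tool pointing down it reaches from about 300 to 750 mm from the base axis. Payload 8.5 kg.
Tool frame: the origin (TCP) lies between the finger pads; the fingertips stand 25 mm ahead of it and the grasp point (between the pads) lies 6 mm ahead of it; z points along the fingers, y is the line along which they close (so a half turn about z gives the same grasp; the last joint's range is limited). The gripper opens to 85 mm and grips with 20 to 120 N. Pads are 22 mm wide; open, the fingers measure 114 mm over their backs; the gripper's body (76 mm by 85 mm) begins 54 mm behind the grasp point. The pads swing forward as they close: fully open they stand 13 mm farther back than shut.
Start: joints at [-1.499, 0.381, 1.297, -0, 1.464, -0.215], TCP at [155.581, -527.518, 256.322] pointing down, gripper open.
Joint ranges: [-3.11, 3.11], [-0.89, 2.33], [0.22, 2.48], [-1.42, 4.56], [0.17, 2.85], [-2.88, 2.88]. Speed limits (rad/s): [2.39, 2.39, 3.14, 3.14, 3.14, 3.14].

### API

Orientations are given as a rotation vector (axis times angle).
In Python, from station import bot gives the robot as it stands. Calls block until the motion is done:
- bot.move_ptp(position, orientation): joint-space move of the TCP to a pose.
- bot.movel(position, orientation=None, rate=150, threshold=None): straight line of the TCP; orientation=None keeps the orientation; rate is the mean speed in mm/s. With threshold (N) it stops when the force on the tool has changed by that much, and returns True; else False.
- bot.move_j(angles): joint-space move.
- bot.set_gripper(opening, f_grip=None): opening from 0.0 (shut) to 1.0 (fully open); f_grip is the grip in N (None keeps the last); returns when the fingers have stopped.
- bot.sleep(seconds).
- bot.ik(position, orientation): joint angles nearest the present ones, or None.
- bot.get_state(): the state.
- bot.grab_frame(name): name is "side" or "top"; returns the picture (400x640x3 uint8, red, green, blue); there is no depth.
- bot.camera_info(name): a dict with "vfov" (degrees; the focal length in pixels is half the picture's height over the tangent of half this angle, whatever the lens; pixels are square), "cx", "cy" (the principal point, pixels), "R" (3x3) and "t" (3): a world point X has camera coordinates R X + t. Camera axes: x right, y down, z forward; pixel columns grow to the right and rows downward; lengths in mm; the calibration is good to about 2 mm. A picture is of the moment at which its call begins. camera_info takes no time and is no camera call.
A pose or a line that the arm cannot do raises bot.IKError and nothing moves.
- bot.sign_off(): hands the job in; it is judged then, once.
Trained networks look in the newest picture that a camera, given by its name, has taken for a name from the list of things; names that differ only in an ending like _2 or _b are one class to them, and where a whole thing is asked for, a point or a joint stands for the part that bears it (a point fixed in the world has none). Each returns a list of dicts, best first, with "p" (0 to 1); they miss things now and then, are a little off and sometimes report something else, mostly with a low value. They report only what shows in the picture. A call takes as long as a camera call. They do not tell look-alikes from the thing itself.
- bot.find_in(camera, name): "box" ([left, top, right, bottom] in pixels, round what is visible of it).
- bot.tip_of(camera, name): "at" ([column, row] in pixels: a listed point, or the origin of a listed thing).
The state is a dict: "clock": time; "q": joint angles; "joint_vel": joint speeds; "joint_torque": joint torques, N m; "position": TCP position; "tool_rot": TCP orientation; "wrist_force": force on the tool from outside, world axes, zero at the start; "moment": the same for the moment, N m; "finger_gap": opening from 0.0 (shut) to 1.0 (fully open); "finger_force": force on a finger pad.
Only numpy, scipy, OpenCV 4.12 (cv2) and the standard library are available. Lean on these libraries where they do the work, as an engineer would, in place of code of your own. Each camera call takes 0.05 s, during which the arm holds its last target. There are 200 camera calls.

## Working session

There is one attempt and no reset: what is moved stays moved. The work goes in short steps, each a Python script; the robot and the scene stay as the last script left them, time stands still between calls to the robot, and variables do not carry over. Pictures are saved under pics/ and viewed, at most 10 in all, crops included, and the job is handed in when it is done.

View pics/top0.png

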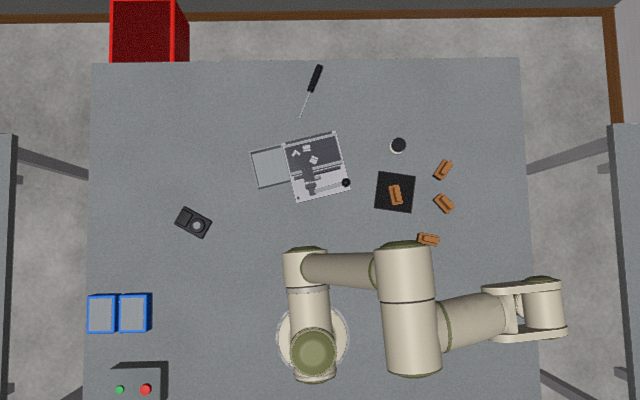

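View pics/side0.png

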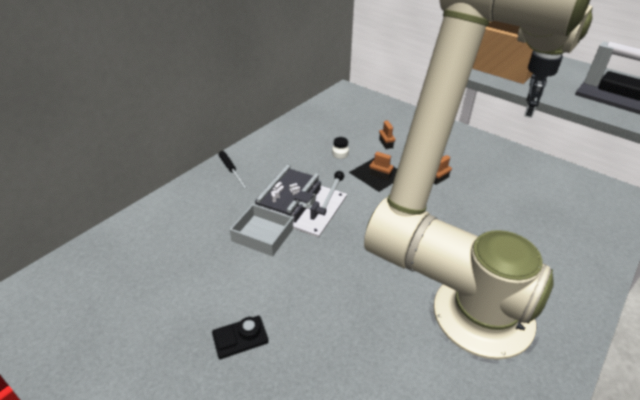

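Brush look-alikes in the top view are at (396,195) on the mat, (437,207), (443,170) and (428,239). The one on the mat has the largest world y (−295), so it is farthest left and is the one meant. Next I refine the poses and check this brush in a close crop.

```bash
cat > fit.py <<'E'
from h import *
from scipy.optimize import least_squares
L={"bed_center":(0,0,50),"tray_center":(0,137,4),"lever_pivot":(-120,20,40),"lever_ball":(-120,20-120*np.sin(1.2),40+120*np.cos(1.2)),"fixture":(0,0,0)}
def W(p,l):
    c,s=np.cos(p[2]),np.sin(p[2]); return np.array([p[0]+c*l[0]-s*l[1],p[1]+s*l[0]+c*l[1],l[2]])
if __name__=="__main__":
    ob=[];br=[];mt=[]
    for k in range(4):
        for c in("top","side"):
            im=snap(c)
            for n in L:
                for d in bot.tip_of(c,n)[:1]:
                    if d["p"]>.3: ob.append((c,n,d["at"]))
            for d in bot.tip_of(c,"brush"):
                if np.linalg.norm(np.array(d["at"])-proj(c,(468,-292,4)))<8: br.append((c,d["at"]))
            for d in bot.tip_of(c,"brush_mat"):
                if np.linalg.norm(np.array(d["at"])-proj(c,(468,-292,0)))<8: mt.append((c,d["at"]))
    ob=[o for o in ob if np.linalg.norm(proj(o[0],W((597,0,.15),L[o[1]]))-o[2])<10]
    r=least_squares(lambda p:np.concatenate([proj(c,W(p,L[n]))-a for c,n,a in ob]),(597,0,.15),loss="soft_l1",x_scale=(1,1,.01))
    print("fix",r.x,r.cost,len(ob))
    for nm,b,z in(("brush",br,4),("mat",mt,0)):
        for c in("top","side"):
            print(nm,c,np.round([back(c,a,z)[:2] for cc,a in b if cc==c],1).tolist())
    im=snap("top","t1"); hsv=cv2.cvtColor(im,cv2.COLOR_RGB2HSV)
    m=((hsv[...,0]<20)&(hsv[...,1]>120)&(hsv[...,2]>60)).astype(np.uint8); m[:, :380]=0;m[:,412:]=0;m[:175]=0;m[215:]=0
    pts=np.argwhere(m)[:,::-1]; 
    print("orange",len(pts),cv2.minAreaRect(pts.astype(np.float32)))
    g=im.max(2); k=(g<45).astype(np.uint8);k|=m; k[:,:368]=0;k[:,422:]=0;k[:168]=0;k[218:]=0
    q=np.argwhere(k)[:,::-1].astype(np.float32); rect=cv2.minAreaRect(q); print("mat",rect,back("top",rect[0],4),[back("top",x,4)[:2].round() for x in cv2.boxPoints(rect)])
    S=4; big=cv2.resize(im[115:265,245:445],None,fx=S,fy=S,interpolation=cv2.INTER_CUBIC)[:, :, ::-1].copy()
    def pl(ps,col):
        u=np.array([(proj("top",x)-(244.5,114.5))*S for x in ps]).round().astype(int)
        cv2.polylines(big,[u],True,col,1)
    p=r.x
    pl([W(p,(x,y,50)) for x,y in((-42,-100),(42,-100),(42,75),(-42,75))],(0,255,0))
    pl([W(p,(x,y,44)) for x,y in((-59,85),(59,85),(59,189),(-59,189))],(0,255,255))
    pl([W(p,L["lever_pivot"]),W(p,L["lever_ball"])],(0,0,255))
    cv2.imwrite("pics/crop1.png",big)
E
python3 fit.py
```

```text
fix [ 5.99347794e+02 -2.19127866e+00  2.13911113e-01] 74.52227812507033 39
brush top [[463.4, -291.8], [466.9, -286.5], [470.5, -294.1], [462.1, -289.7]]
brush side [[458.2, -286.3], [462.5, -282.7], [462.4, -280.8], [473.3, -283.8]]
mat top [[480.2, -294.9], [475.9, -288.6], [475.0, -298.8]]
mat side [[468.0, -290.8], [474.2, -295.7], [485.4, -286.5], [470.1, -285.8]]
orange 235 ((395.076904296875, 194.38458251953125), (20.39607810974121, 11.7669677734375), 78.69007110595703)
mat ((394.4170227050781, 191.6222686767578), (36.67543029785156, 36.67543029785156), 7.594643592834473) [ 478.07475379 -290.02284177    4.        ] [array([ 426., -218.]), array([ 550., -239.]), array([ 531., -363.]), array([ 407., -341.])]
```

View pics/crop1.png

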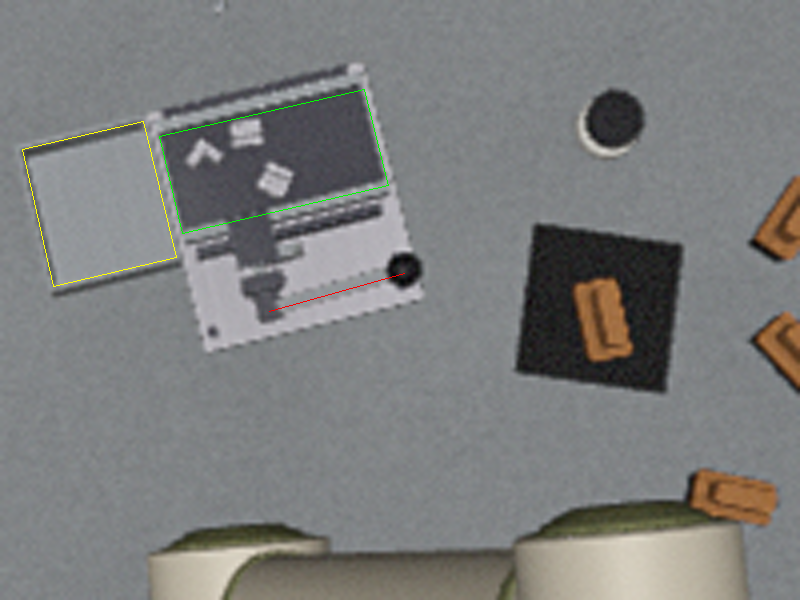

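The close crop shows the chosen brush standing on the mat, centred about crop (604,320), which is px (396,195). The other three brushes lie right of and below the mat. The fixture overlay (green bed, yellow tray, red lever) fits to about 1 px. Next I refine with silhouettes, then approach.

```bash
cat > ref.py <<'E'
from fit import *
from scipy.optimize import minimize
from scipy.spatial.transform import Rotation as Ro
S=4
def hullmask(c,pts,win):
    x0,y0,x1,y1=win; u=np.array([proj(c,p) for p in pts])
    m=np.zeros(((y1-y0)*S,(x1-x0)*S),np.uint8)
    h=cv2.convexHull(((u-(x0-.5,y0-.5))*S*16-8).round().astype(np.int32)); cv2.fillConvexPoly(m,h,1,shift=4)
    return m
def box(p,X,Y,z0,z1): return [W(p,(a*X,b*Y,z)) for a in(-1,1) for b in(-1,1) for z in(z0,z1)]
def orange(c,win):
    x0,y0,x1,y1=win; im=cv2.resize(snap(c)[y0:y1,x0:x1],None,fx=S,fy=S,interpolation=cv2.INTER_LINEAR)
    h=cv2.cvtColor(im,cv2.COLOR_RGB2HSV); return ((h[...,0]<20)&(h[...,1]>110)&(h[...,2]>50)).astype(np.uint8)
def brush_pose(p0,cams):
    ms=[]
    for c in cams:
        u=proj(c,(*p0[:2],40)).astype(int); w=(u[0]-17,u[1]-20,u[0]+17,u[1]+20); ms.append((c,w,orange(c,w)))
    def cost(p):
        s=0
        for c,w,m in ms:
            r=hullmask(c,box(p,33,18,30,44),w)|hullmask(c,box(p,25,9,44,84),w); s+=1-(r&m).sum()/(r|m).sum()
        return s
    s=minimize(lambda v:cost((v[0],v[1],v[2]/50)),(p0[0],p0[1],p0[2]*50),method="Nelder-Mead",options=dict(initial_simplex=[(p0[0]+a,p0[1]+b,p0[2]*50+c) for a,b,c in((0,0,0),(8,0,0),(0,8,0),(0,0,8))]))
    return s.x[0],s.x[1],s.x[2]/50,s.fun
def down(yaw): return (Ro.from_euler("z",yaw)*Ro.from_euler("x",np.pi)).as_rotvec()
E
python3 - <<'E'
from ref import *
b=[brush_pose((465,-288,.18),c) for c in(("top",),("side",),("top","side"))]
print(np.round(b,3))
# bed dark rectangle
p=(599.3,-2.2,.214); im=snap("top"); S2=6; x0,y0,x1,y1=275,130,350,195
I=cv2.resize(im[y0:y1,x0:x1],None,fx=S2,fy=S2,interpolation=cv2.INTER_LINEAR).max(2)
g=np.full(I.shape,0,np.uint8); poly=np.array([(proj("top",W(p,(x,y,50)))-(x0-.5,y0-.5))*S2 for x,y in((-46,-106),(46,-106),(46,82),(-46,82))]).astype(np.int32)
cv2.fillConvexPoly(g,poly,1); m=((I<110)&(g>0)).astype(np.uint8); m=cv2.morphologyEx(m,cv2.MORPH_OPEN,np.ones((9,9)))
m=cv2.morphologyEx(m,cv2.MORPH_CLOSE,np.ones((25,25)))
c=max(cv2.findContours(m,0,1)[0],key=cv2.contourArea); r=cv2.boxPoints(cv2.minAreaRect(c))/S2+(x0-.5,y0-.5)
w=np.array([back("top",q,50)[:2] for q in r]); c_,s_=np.cos(p[2]),np.sin(p[2]); print("bed corners local",np.round((w-p[:2])@np.array([[c_,-s_],[s_,c_]]),1).tolist())
for off in(0,np.pi,-np.pi):
  for nm,pos,y in(("brush",(465,-287,74),b[0][2]),("start",W(p,(0,-70,122)),p[2]),("end",W(p,(0,105,122)),p[2])):
    q=bot.ik(pos,down(y+off)); print(off,nm,None if q is None else np.round(q,2))
for off in(np.pi/2,-np.pi/2):
    for k in(0,1.2): q=bot.ik(W(p,(-120,20-120*np.sin(1.2-k),46+120*np.cos(1.2-k))),down(p[2]+off)); print("lever",off,None if q is None else np.round(q,2))
print(bot.get_state()["clock"])
E
```

```text
Traceback (most recent call last):
  File "ref.py", line 23, in brush_pose
    s=minimize(lambda v:cost((v[0],v[1],v[2]/50)),(p0[0],p0[1],p0[2]*50),method="Nelder-Mead",options=dict(initial_simplex=[(p0[0]+a,p0[1]+b,p0[2]*50+c) for a,b,c in((0,0,0),(8,0,0),(0,8,0),(0,0,8))]))
  File "ref.py", line 23, in <lambda>
    s=minimize(lambda v:cost((v[0],v[1],v[2]/50)),(p0[0],p0[1],p0[2]*50),method="Nelder-Mead",options=dict(initial_simplex=[(p0[0]+a,p0[1]+b,p0[2]*50+c) for a,b,c in((0,0,0),(8,0,0),(0,8,0),(0,0,8))]))
                        ~~~~^^^^^^^^^^^^^^^^^^^^^
  File "ref.py", line 21, in cost
    r=hullmask(c,box(p,33,18,30,44),w)|hullmask(c,box(p,25,9,44,84),w); s+=1-(r&m).sum()/(r|m).sum()
                                       ~~~~~~~~^^^^^^^^^^^^^^^^^^^^^^^
  File "ref.py", line 6, in hullmask
    x0,y0,x1,y1=win; u=np.array([proj(c,p) for p in pts])
                                 ~~~~^^^^^
  File "h.py", line 7, in proj
    f,cx,cy,R,t=cam(n); p=R@np.array(X,float)+t
                ~~~^^^
  File "h.py", line 4, in cam
    c=bot.camera_info(n); f=200/np.tan(np.radians(c["vfov"])/2)
ValueError: time passes only in moves, steps and waits
```

```bash
sed -i 's/^def cam/import functools\n@functools.cache\ndef cam/' h.py
cat > s3.py <<'E'
from ref import *
b=[brush_pose((465,-288,.18),c) for c in(("top",),("side",),("top","side"))]
print(np.round(b,3))
p=(599.3,-2.2,.214); im=snap("top"); S2=6; x0,y0,x1,y1=275,130,350,195
I=cv2.resize(im[y0:y1,x0:x1],None,fx=S2,fy=S2,interpolation=cv2.INTER_LINEAR).max(2)
g=np.full(I.shape,0,np.uint8); poly=np.array([(proj("top",W(p,(x,y,50)))-(x0-.5,y0-.5))*S2 for x,y in((-46,-106),(46,-106),(46,82),(-46,82))]).astype(np.int32)
cv2.fillConvexPoly(g,poly,1); m=((I<110)&(g>0)).astype(np.uint8); m=cv2.morphologyEx(m,cv2.MORPH_OPEN,np.ones((9,9)))
m=cv2.morphologyEx(m,cv2.MORPH_CLOSE,np.ones((25,25)))
c=max(cv2.findContours(m,0,1)[0],key=cv2.contourArea); r=cv2.boxPoints(cv2.minAreaRect(c))/S2+(x0-.5,y0-.5)
w=np.array([back("top",q,50)[:2] for q in r]); c_,s_=np.cos(p[2]),np.sin(p[2]); print("bed corners local",np.round((w-p[:2])@np.array([[c_,-s_],[s_,c_]]),1).tolist())
for off in(0,np.pi):
  for nm,pos,y in(("brush",(465,-287,74),b[0][2]),("start",W(p,(0,-70,122)),p[2]),("end",W(p,(0,105,122)),p[2])):
    q=bot.ik(pos,down(y+off)); print(off,nm,None if q is None else np.round(q,2))
for off in(np.pi/2,-np.pi/2):
    for k in(0,1.2): q=bot.ik(W(p,(-120,20-120*np.sin(1.2-k),46+120*np.cos(1.2-k))),down(p[2]+off)); print("lever",off,None if q is None else np.round(q,2))
print(bot.get_state()["clock"])
E
python3 s3.py
```

```text
[[ 4.64741e+02 -2.85421e+02  1.67000e-01  5.10000e-02]
 [ 4.61342e+02 -2.82342e+02  5.90000e-02  1.47000e-01]
 [ 4.64374e+02 -2.85431e+02  1.78000e-01  2.39000e-01]]
bed corners local [[45.5, 74.8], [48.5, -98.0], [-44.5, -98.2], [-47.0, 73.7]]
0 brush [-0.77  0.57  1.56  0.    1.01  0.63]
0 start [-0.31  0.62  1.29 -0.    1.23  1.05]
0 end [-0.03  0.57  1.39 -0.    1.18  1.33]
3.141592653589793 brush [-0.77  0.57  1.56  0.    1.01 -2.51]
3.141592653589793 start [-0.31  0.62  1.29 -0.    1.23 -2.09]
3.141592653589793 end [-0.03  0.57  1.39  0.    1.18 -1.81]
lever 1.5707963267948966 [-0.46  0.51  1.63  0.    1.   -0.67]
lever 1.5707963267948966 [-0.27  0.35  1.64  0.    1.15 -0.48]
lever -1.5707963267948966 [-0.46  0.51  1.63 -0.    1.    2.47]
lever -1.5707963267948966 [-0.27  0.35  1.64 -0.    1.15  2.66]
5.1
```

```bash
cat > s4.py <<'E'
from ref import *
o=down(.17)
bot.move_ptp((464.5,-285.5,170),o)
print(bot.movel((464.5,-285.5,75),o,rate=120,threshold=12))
bot.set_gripper(0.0,50); s=bot.get_state(); print(s["finger_gap"],s["finger_force"],s["position"],s["wrist_force"])
bot.movel((464.5,-285.5,150),rate=120); s=bot.get_state(); print(s["finger_gap"],s["finger_force"],s["wrist_force"],s["clock"])
for c,w in(("side",(330,90,430,200)),("top",(340,140,440,240))):
    im=snap(c)[w[1]:w[3],w[0]:w[2],::-1]; cv2.imwrite(f"pics/g_{c}.png",cv2.resize(im,(400,int(400*im.shape[0]/im.shape[1])),interpolation=cv2.INTER_CUBIC))
a=[cv2.imread(f"pics/g_{c}.png")[:400] for c in("side","top")]; cv2.imwrite("pics/g.png",np.hstack(a))
E
python3 s4.py
```

```text
False
0.20600698928420433 49.62129056453705 [ 464.63507981 -285.62042323   75.23408071] [ 1.07663139 -0.10823717  2.01845094]
0.2046180257325041 49.27745997905731 [-0.58571863  0.31907747 -1.04481222] 8.9333
```

View pics/g.png

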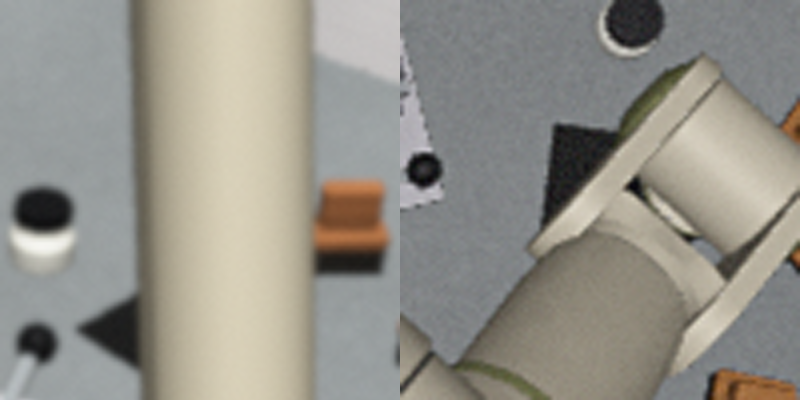

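The grip is firm: the gap matches the 18 mm fin, although the arm hides the brush in both views. Next I sweep.

```bash
cat > s5.py <<'E'
from ref import *
p=(599.3,-2.2,.225); o=down(p[2]); off=71.2
def st(t):
    s=bot.get_state(); print(t,np.round(s["position"],1),np.round(s["wrist_force"],1),round(s["finger_gap"],3),round(s["clock"],1))
bot.move_ptp(W(p,(0,-73,100+off)),o); st("above")
print(bot.movel(W(p,(0,-73,51+off)),o,rate=80,threshold=8)); st("down")
im=snap("side","sw0")
z=max(51.2+off,bot.get_state()["position"][2]+.5)
for y in(-20,30,70,106):
    hit=bot.movel(W(p,(0,y,z)),o,rate=70,threshold=25); st((y,hit))
    if hit: break
snap("side","sw1")
if not hit:
    bot.movel(W(p,(0,106,100+off)),o,rate=120); bot.movel(W(p,(0,-40,110+off)),o,rate=200)
    snap("side","sw2"); snap("top","sw2t"); st("up")
a=[cv2.imread(f"pics/{n}.png")[140:260,220:380] for n in("sw0","sw1","sw2","sw2t") if __import__("os").path.exists(f"pics/{n}.png")]
a=[cv2.resize(i,(400,300),interpolation=cv2.INTER_CUBIC) for i in a]+[np.zeros((300,400,3),np.uint8)]*2
cv2.imwrite("pics/sw.png",np.vstack([np.hstack(a[:2]),np.hstack(a[2:4])]))
E
python3 s5.py
```

```text
above [615.2 -74.4 170.9] [ 0.8 -1.6  0.1] 0.202 10.1
True
down [614.7 -73.7 121.1] [-2.1  0.4  6.6] 0.206 10.7
(-20, False) [603.8 -21.9 122.3] [-0.1 -0.7 -0.7] 0.204 11.7
(30, False) [592.7  26.9 122.4] [-1.2  0.2 -0.7] 0.204 12.5
(70, False) [583.7  66.1 122.4] [-0.3  0.2 -0.3] 0.2 13.2
(106, False) [575.7 101.3 122.4] [-0.3 -0.  -1.5] 0.201 13.9
up [607.9 -39.9 181.1] [-0.5 -0.4  0.1] 0.205 15.5
```

View pics/sw.png

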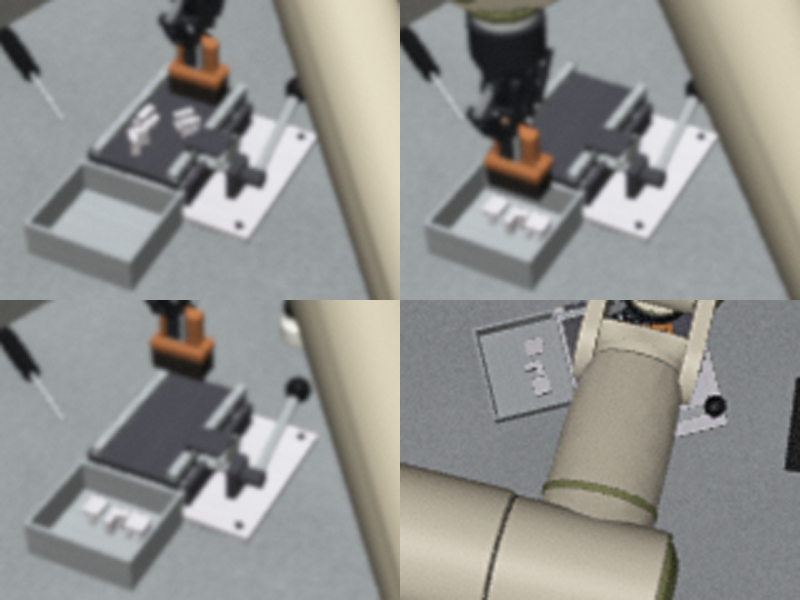

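All three offcuts lie in the tray (lower-left panel, around (120,515)) and the bed is clear. Next I return the brush.

```bash
cat > s6.py <<'E'
from ref import *
o=down(.17); B=(468,-287)
bot.movel((*B,190),o,rate=250)
bot.movel((*B,90),o,rate=150); print(bot.movel((*B,73.5),o,rate=30,threshold=6))
s=bot.get_state(); print(s["position"],s["wrist_force"])
bot.set_gripper(0.6); bot.sleep(.2); bot.movel((*B,190),o,rate=150)
p=(599.3,-2.2,.225)
bot.move_ptp(W(p,(-120,-200,230)),down(p[2]+np.pi/2))
snap("side","br");
P=(-120,20-120*np.sin(1.2),40+120*np.cos(1.2)); ex=W(p,P)
for c in("top","side"):
    for k in range(4):
        snap(c)
        for d in bot.tip_of(c,"lever_ball")[:2]:
            if np.linalg.norm(d["at"]-proj(c,ex))<10: print(c,round(d["p"],2),np.round(d["at"],1),np.round(back(c,d["at"],ex[2])[:2],1))
print("exp",ex,proj("top",ex),proj("side",ex))
im=snap("top","brt"); print(bot.get_state()["clock"])
a=[cv2.resize(cv2.imread(f"pics/{n}.png")[y:y+120,x:x+160],(400,300),interpolation=cv2.INTER_CUBIC) for n,x,y in(("br",300,110),("brt",310,120))]
cv2.imwrite("pics/brc.png",np.hstack(a))
E
python3 s6.py
```

```text
True
[ 467.88583026 -286.94423931   75.23093826] [-1.50992526  0.28896458  5.54046163]
top 0.49 [346.8 181.5] [ 505.8 -121.7]
top 0.82 [347.5 181.2] [ 506.7 -124. ]
top 0.56 [346.3 182. ] [ 504.2 -120. ]
top 0.72 [345.8 183.1] [ 500.6 -118.3]
side 0.75 [340.5 176.7] [ 493.1 -115.9]
side 0.87 [337.7 179. ] [ 493.  -102.5]
side 0.75 [336.6 177.7] [ 498.9 -105.3]
side 0.82 [335.7 176.2] [ 504.9 -109.2]
exp [ 502.81584189 -118.50242634   83.48293054] [345.84492536 182.42125722] [338.27980439 174.91907678]
21.8583
```

View pics/brc.png

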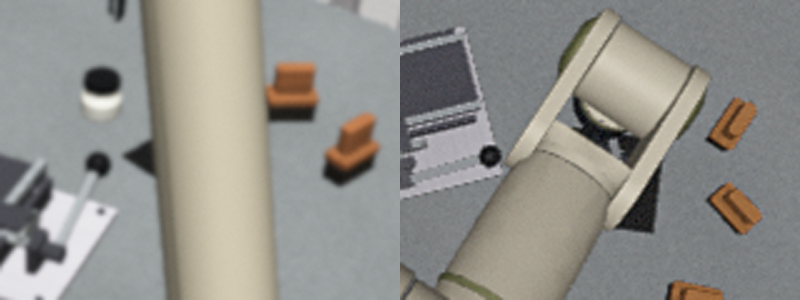

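```bash
cat > s7.py <<'E'
from ref import *
p=(599.3,-2.2,.225); o=down(p[2]+np.pi/2)
def B(k,dz=6): return W(p,(-120,20-120*np.sin(1.2-k),40+dz+120*np.cos(1.2-k)))
def st(t):
    s=bot.get_state(); print(t,np.round(s["position"],1),np.round(s["wrist_force"],1),round(s["finger_gap"],3),round(s["finger_force"],1),round(s["clock"],1))
bot.move_ptp(B(0,90),o)
b=brush_pose((468,-287,.17),("top",)); print(np.round(b,3)); snap("top","c7"); snap("side","c7s")
a=[cv2.resize(cv2.imread(f"pics/{n}.png")[y:y+120,x:x+160],(400,300),interpolation=cv2.INTER_CUBIC) for n,x,y in(("c7s",300,110),("c7",310,120))]
if b[3]>.5: print("look"); 
else:
    print(bot.movel(B(0),o,rate=100,threshold=12)); st("at")
    bot.set_gripper(0.0,45); st("grip")
    snap("side","c7g"); a.append(cv2.resize(cv2.imread("pics/c7g.png")[110:230,240:400],(400,300),interpolation=cv2.INTER_CUBIC)); a.append(a[0]*0)
    a=[np.vstack(a[:2]),np.vstack(a[2:])]
cv2.imwrite("pics/c7c.png",np.hstack(a))
E
python3 s7.py
```

```text
[ 4.68695e+02 -2.86740e+02  1.71000e-01  4.60000e-02]
False
at [ 503.1 -118.7   90. ] [ 0.3  0.5 -0.2] 0.598 0.0 23.6
grip [ 503.7 -118.5   90.3] [4.  2.7 6.1] 0.327 44.1 23.9
```

View pics/c7c.png

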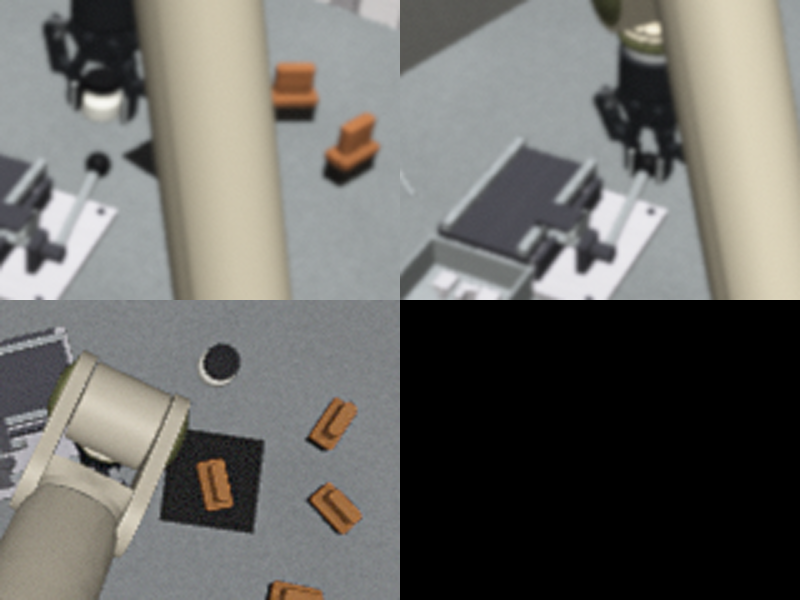

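The brush stands upright and released on the mat (lower-left panel, (215,485)). The ball is between the fingers (upper-right panel, (650,165)). Next I raise the lever.

```bash
cat > s8.py <<'E'
exec(open("s7.py").read().split("bot.move_ptp")[0])
for k in np.arange(.1,1.21,.1):
    bot.movel(B(k),o,rate=80); 
    if round(k*10)%2==0: st(round(k,1))
bot.sleep(.3); st("top")
im=snap("side","e8"); snap("top","e8t")
a=cv2.resize(im[100:260,230:390,::-1],(640,640),interpolation=cv2.INTER_CUBIC)[:600].copy()
for k,col in((1.2,(0,0,255)),):
    u=[tuple(((proj("side",W(p,(-120,20-r*np.sin(1.2-k),40+r*np.cos(1.2-k))))-(229.5,99.5))*4).astype(int).tolist()) for r in(0,120)]
    cv2.circle(a,u[0],3,col,1); cv2.circle(a,u[1],3,col,1); print(u)
cv2.imwrite("pics/e8c.png",a)
E
python3 s8.py
```

```text
0.2 [ 501.2 -107.8  110.8] [ 7.7  1.5 -5.5] 0.319 44.9 24.6
0.4 [497.9 -93.3 129.5] [ 7.2  0.7 -7.1] 0.32 44.9 25.1
0.6 [493.8 -75.4 144.8] [ 7.6  0.5 -7.2] 0.321 45.0 25.8
0.8 [489.  -54.8 156.1] [ 8.3  1.4 -8.9] 0.323 45.4 26.4
1.0 [482.8 -32.6 163.5] [ 0.2 -0.1  0.1] -0.001 0.0 26.9
1.2 [477.7  -9.  166.1] [-0.1  0.4  0.1] 0.001 0.0 27.6
top [477.9  -9.6 166. ] [-0.3  0.6 -0.4] 0.004 0.0 27.9
[(366, 442), (368, 303)]
```

View pics/e8c.png

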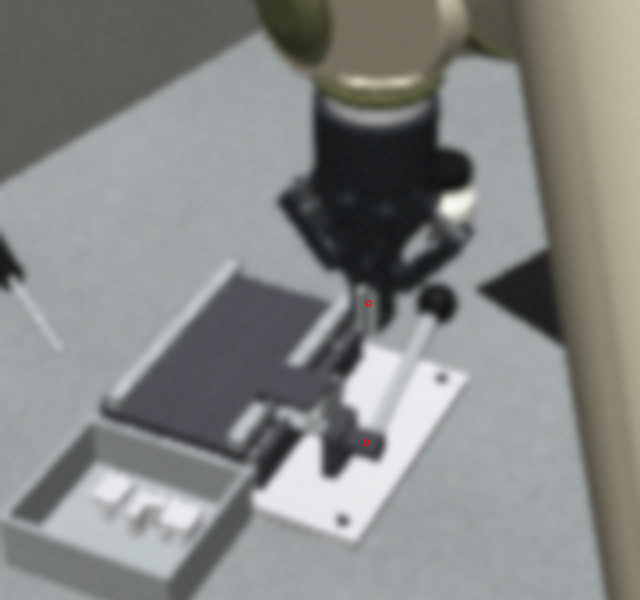

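The ball slipped out at about 0.9 rad and the lever went back to rest (ball at crop (438,302)). The reduced gap and upward force at the grip show the pads were closing above the ball's equator. I regrip about 8 mm lower and check the gap.

```bash
cat > s9.py <<'E'
exec(open("s7.py").read().split("bot.move_ptp")[0])
def B(k,dz,dx=1.5): return W(p,(-120+dx,20-120*np.sin(1.2-k),40+dz+120*np.cos(1.2-k)))
bot.movel(B(1.2,40),o,rate=150); bot.set_gripper(.6)
bot.move_ptp(B(0,90),o)
for dz in(-1,-5):
    print(bot.movel(B(0,dz),o,rate=120,threshold=12)); st(("at",dz))
    bot.set_gripper(0.0,60); st(("grip",dz))
    if bot.get_state()["finger_gap"]>.338: break
    if dz==-1: bot.set_gripper(.6)
snap("side","c9"); cv2.imwrite("pics/c9c.png",cv2.resize(cv2.imread("pics/c9.png")[110:230,240:400],(640,480),interpolation=cv2.INTER_CUBIC))
E
python3 s9.py
```

```text
False
('at', -1) [ 504.7 -118.    83.2] [-0.2  0.2  1.2] 0.604 0.0 30.3
('grip', -1) [ 503.9 -118.4   83.5] [-5.9 -0.2  7.5] 0.319 58.4 30.7
False
('at', -5) [ 504.1 -118.1   78.1] [0.9 0.3 0.3] 0.6 0.0 31.3
('grip', -5) [ 503.8 -118.3   78.7] [-4.5 -1.4  4.8] 0.321 58.6 31.6
```

The gap is the same at every height, so the grip sits on the pads. The log shows about 5 N tangential plus a growing radial pull, reaching about 9 N when it slipped. I will grip harder and relieve the radial force with feedback.

```bash
cat > s10.py <<'E'
exec(open("s7.py").read().split("bot.move_ptp")[0])
bot.set_gripper(0.0,115); st("grip")
rho=0; c,s=np.cos(p[2]),np.sin(p[2])
def C(k,dx=.8): a=1.2-k; r=120+rho; return W(p,(-120+dx,20-r*np.sin(a),35+r*np.cos(a)))
for k in np.arange(.1,1.21,.1):
    bot.movel(C(k),o,rate=70); S=bot.get_state(); f=S["wrist_force"]; a=1.2-k
    fy=-s*f[0]+c*f[1]; fx=c*f[0]+s*f[1]; ft=fy*np.cos(a)+f[2]*np.sin(a); fr=-fy*np.sin(a)+f[2]*np.cos(a)
    print(round(k,1),"fx %.1f ft %.1f fr %.1f rho %.2f gap %.3f"%(fx,ft,fr,rho,S["finger_gap"]))
    if S["finger_gap"]<.2: print("lost"); break
    rho+=np.clip(.15*fr,-.7,.7)
bot.movel(C(1.2),o,rate=50); bot.sleep(.3); st("top"); print(C(1.2))
im=snap("side","e10"); snap("top","e10t")
a=cv2.resize(im[120:260,240:380,::-1],(560,560),interpolation=cv2.INTER_CUBIC)
for r in(0,120):
    u=((proj("side",W(p,(-120,20,40+r)))-(239.5,119.5))*4).astype(int); cv2.circle(a,tuple(u.tolist()),3,(0,0,255),1); print(u)
cv2.imwrite("pics/e10c.png",a)
E
python3 s10.py
```

```text
grip [ 503.8 -118.3   78.8] [-5.8 -1.5  7.4] 0.311 112.3 31.9
0.1 fx 0.7 ft -7.9 fr 0.1 rho 0.00 gap 0.308
0.2 fx -2.7 ft -5.0 fr 4.7 rho 0.02 gap 0.310
0.3 fx -1.2 ft -6.8 fr 4.5 rho 0.72 gap 0.305
0.4 fx 0.1 ft -7.6 fr 1.8 rho 1.39 gap 0.307
0.5 fx -15.6 ft -2.8 fr 29.6 rho 1.66 gap 0.306
0.6 fx -13.7 ft -5.7 fr 25.5 rho 2.36 gap 0.305
0.7 fx -8.3 ft -5.8 fr 33.1 rho 3.06 gap 0.299
0.8 fx -0.0 ft -4.7 fr 6.3 rho 3.76 gap 0.001
lost
top [478.6  -9.4 158.7] [-1.  -4.7 -2.6] -0.0 2.3 35.9
[478.64241519  -9.29839622 158.76295514]
[326 362]
[328 223]
```

View pics/e10c.png

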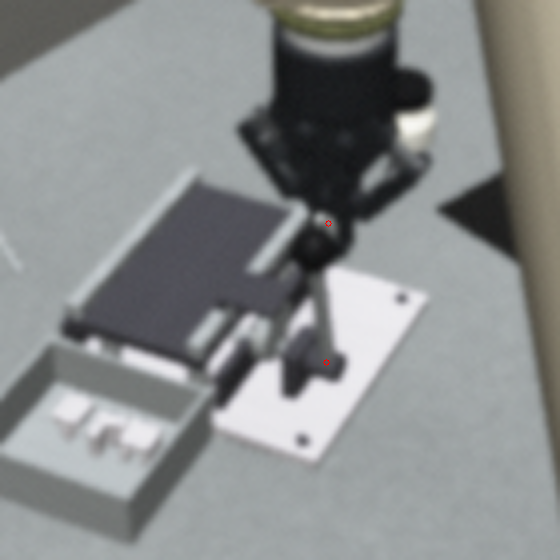

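The ball popped out ahead of the shut fingers, and they now push it from its −y side. It sits past upright at about 1.4 rad (crop (325,240)), with the spring pressing it back on the fingers (about 4.7 N). That hold relies on the spring rather than pad friction, so it is stable. I back off about 26 mm (half finger plus ball radius) to bring the lever upright and check it.

```bash
cat > s11.py <<'E'
exec(open("s7.py").read().split("bot.move_ptp")[0])
c,s=np.cos(p[2]),np.sin(p[2])
def fl(t):
    S=bot.get_state(); f=S["wrist_force"]; q=S["position"]-np.array([p[0],p[1],0]); print(t,"pos",np.round([c*q[0]+s*q[1],-s*q[0]+c*q[1],q[2]],1),"f",np.round([c*f[0]+s*f[1],-s*f[0]+c*f[1],f[2]],1),round(S["clock"],1))
fl("now")
for y in(10,0,-6): bot.movel(W(p,(-119.2,y,160)),o,rate=30); fl(y)
bot.sleep(.3); fl("hold")
for k in range(3):
    snap("side"); print([(round(d["p"],2),np.round(d["at"],1)) for d in bot.tip_of("side","lever_ball")[:2]])
for k in(1.0,1.1,1.2,1.3,1.4): print(k,np.round(proj("side",B(k,0)),1))
im=snap("side","e11"); S=6;x0,y0=290,150
a=cv2.resize(im[y0:y0+90,x0:x0+90,::-1],None,fx=S,fy=S,interpolation=cv2.INTER_CUBIC)
P=lambda X:tuple(((proj("side",X)-(x0-.5,y0-.5))*S).astype(int).tolist())
for k,col in((1.05,(255,0,0)),(1.2,(0,255,0)),(1.35,(0,0,255))): cv2.line(a,P(W(p,(-120,20,40))),P(B(k,0)),col,1)
cv2.imwrite("pics/e11c.png",a)
E
python3 s11.py
```

```text
now pos [-119.3   19.9  158.7] f [-2.7 -5.  -2.7] 36.0
10 pos [-119.     9.7  160.1] f [ 0.1 -3.3 -1.2] 36.5
0 pos [-119.1   -0.2  160. ] f [ 0.6 -4.3 -2.2] 37.0
-6 pos [-119.2   -6.2  160. ] f [ 0.9 -4.6 -1.6] 37.3
hold pos [-119.2   -5.9  160. ] f [-0.3 -4.7 -2.2] 37.6
[(0.87, array([322.4, 177.2]))]
[(0.6, array([321.2, 176.3]))]
[(0.58, array([321.6, 179.3]))]
1.0 [325.7 171. ]
1.1 [323.7 172.9]
1.2 [321.7 175.3]
1.3 [319.7 178.1]
1.4 [317.7 181.2]
```

View pics/e11c.png

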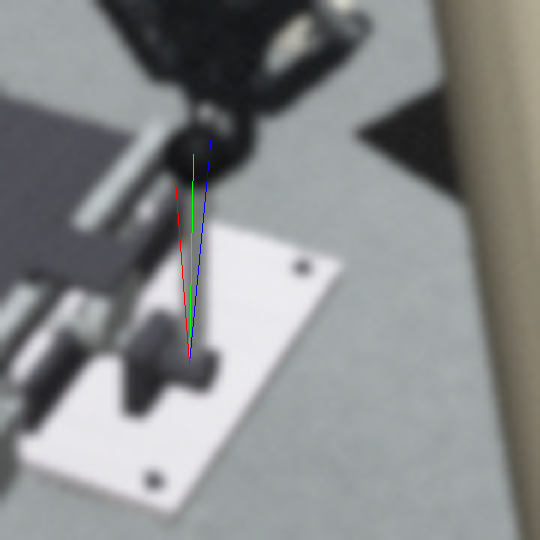

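In the picture, the ball (192,150) and rod sit on the green upright line. The mean detection (321.7,177.6) matches the prediction for 1.2 rad, allowing for the same 2.5 px row bias seen at rest. The hold is steady at about 4.7 N, so I hand in.

```bash
python3 -c "
from ref import *
print(np.round(brush_pose((468,-287,.17),('top',)),2))
print(bot.sign_off())"
```

```text
[ 4.6867e+02 -2.8676e+02  1.7000e-01  4.0000e-02]
the job is handed in; nothing more can be done
None
```

I handed the job in: the three offcuts are in the tray, the brush stands released on its mat, and the lever is upright (about 1.2 rad by camera), but held by the shut fingers pushing the ball against its spring, because two attempts to pinch the ball slipped.

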